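Honey jars in order of size on the bakery tray

ROBOT

A 6-joint arm with a two-finger parallel gripper is mounted at the origin on the work surface. World frame = base frame: x ahead of the robot, y to its left, z up, the work surface at z = 0. Lengths are in m, angles in degrees, forces in N, time in s.
With the tool pointing down it reaches from about 0.375 to 0.75 m from the base axis. Payload 9 kg.
Tool frame: the origin (TCP) lies at the very end of the fingers, on their centre line; the grasp point (between the pads) lies 19 mm behind it; z points along the fingers, y is the line along which they close (so a half turn about z gives the same grasp; the last joint's range is limited). The gripper opens to 85 mm and grips with 20 to 120 N. Pads are 22 mm wide; open, the fingers measure 114 mm over their backs; the gripper's body (76 mm by 85 mm) begins 54 mm behind the grasp point. The pads swing forward as they close: fully open they stand 13 mm farther back than shut.
Start: joints at [58.402, 5.964, 5.575, 89.605, 0, 77.527], TCP at [0.197, 0.567, 0.231] pointing down, gripper open.
Joint ranges: [-171.21, 171.21], [-48.23, 106.86], [-62.78, 66.21], [-105.2, 120.99], [-86.42, 89.51], [-180, 180]. Speed limits (degrees/s): [127.2, 127.2, 147.25, 180, 180, 180].

INTERFACE

Orientations are given as a 3x3 rotation matrix whose columns are the frame's x, y, z axes.
In Python, from bench import r, camera gives the robot as it stands. The module is installed in compiled form; this text tells all that it offers.
- The arm moves only by the tool step_arm, never from a script. Its argument "targets" is one flat list of numbers, 6 for each row, row after row: the shift along the tool's x, y, z in units of 150 mm (1.0 is 150 mm), then the turn, a rotation vector about the tool's x, y, z in units of 60 degrees (1.0 is 60 degrees). A call has 1 to 10 rows; each row is the pose to reach, as a shift and turn from the pose commanded when the call began, along the tool's axes at that moment; what a row does not reach only later rows make up. A row lasts 1/12 s, in which the tool goes at most 41.7 mm and 7.16 degrees, less where a joint would pass 70% of its speed; a pose out of reach is approached as far as the arm can. A call with a number of a shift or a turn outside -1 to 1 is refused whole. A call with a gripper value outside its range is refused whole. "jaw" is the opening, from 0 (shut) to 1 (fully open), set as the call begins (left out, the last holds). The fingers move at their own pace and stop on an object; the grip force is fixed at half the most. Time passes only in rows, so rows that repeat a pose let the fingers close. It gives the time, the measured TCP pose, the force, the opening and the grip force at its end, in the units of the state.
- r.read_state(): the state, without advancing time (a new reading comes with each control period).
- camera(name): name is "scene" or "top" or "wrist"; returns a dict with "img" (384x512x3 uint8, red, green, blue), "intrinsics" (3x3 intrinsics, pixels), "eye" and "rotation" of the camera in the world. Camera axes: x right, y down, z forward; pixel columns grow to the right and rows downward; lengths in m; the calibration is good to about 2 mm. The wrist camera is an equidistant fisheye: a pixel r from the principal point sees the ray r / f radians off the axis. A picture is of the moment at which its call begins. There is no depth.
- r.sign_off(): hands the job in; it is judged then, once.
The state is a dict: "t": time; "joint_positions": joint angles; "qd": joint speeds; "joint_efforts": joint torques, N m; "tcp_pos": TCP position; "eef_rot": TCP orientation; "contact_force": force on the tool from outside, world axes, zero at the start; "torque": the same for the moment, N m; "opening": finger opening in m; "gripper_force": force on a finger pad.
Only numpy, scipy, OpenCV 4.12 (cv2) and the standard library are available. Lean on these libraries where they do the work, as an engineer would, in place of code of your own. Each camera call takes 0.05 s, during which the arm holds its last target. There are 200 camera calls.

TASK

Line up the four honey jars in the wooden tray in order of size, each standing in the middle of its own cork coaster: the smallest on the coaster next to the green marker, then each bigger one in turn, the largest next to the white marker. Keep the jars upright, set each one down gently without dropping it, and leave the cake box where it is.

Things in the scene. Friction and masses are not known exactly. Their poses are not given: they have to be found in the camera images.
- jar_small: The smallest of four alike honey jars (amber body, cream label, red lid with a brass dot): a rigid upright cylinder 30 mm in diameter, 42 mm high with its lid; loose, starts upright on the counter on the robot's side of the tray. Origin: centre of its underside, z up its axis.
- jar_medium: The second smallest of four alike honey jars (amber body, cream label, red lid with a brass dot): a rigid upright cylinder 40 mm in diameter, 62 mm high with its lid; loose, starts upright on the counter on the robot's side of the tray. Origin: centre of its underside, z up its axis.
- jar_large: The second largest of four alike honey jars (amber body, cream label, red lid with a brass dot): a rigid upright cylinder 50 mm in diameter, 84 mm high with its lid; loose, starts upright on the counter on the robot's side of the tray. Origin: centre of its underside, z up its axis.
- jar_giant: The largest of four alike honey jars (amber body, cream label, red lid with a brass dot): a rigid upright cylinder 60 mm in diameter, 108 mm high with its lid; loose, starts upright on the counter on the robot's side of the tray. Origin: centre of its underside, z up its axis.
- coaster_a: Round cork coaster, 76 mm in diameter, 3 mm thick, fixed flat in a dark wooden tray, at the robot's left end (+y) of the row of four coasters 88 mm apart. Origin: centre of its underside, 12 mm above the counter (the jar stands on its top, 3 mm higher); its y axis runs along the row, x across it.
- coaster_b: Round cork coaster, 76 mm in diameter, 3 mm thick, fixed flat in a dark wooden tray, second from the robot's left of four coasters 88 mm apart. Origin: centre of its underside, 12 mm above the counter (the jar stands on its top, 3 mm higher); its y axis runs along the row, x across it.
- coaster_c: Round cork coaster, 76 mm in diameter, 3 mm thick, fixed flat in a dark wooden tray, third from the robot's left of four coasters 88 mm apart. Origin: centre of its underside, 12 mm above the counter (the jar stands on its top, 3 mm higher); its y axis runs along the row, x across it.
- coaster_d: Round cork coaster, 76 mm in diameter, 3 mm thick, fixed flat in a dark wooden tray, at the robot's right end (-y) of the row of four coasters 88 mm apart. Origin: centre of its underside, 12 mm above the counter (the jar stands on its top, 3 mm higher); its y axis runs along the row, x across it.
- green_marker: Green fixed button, 32 mm in diameter, 20 mm high, on the tray 64 mm beyond the centre of one end coaster: the end for the smallest jar. A like white one, not listed, is at the other end. Origin: centre of its underside, 12 mm above the counter. The tray is fixed, dark wood, 130 mm across, 480 mm long, floor 12 mm high, rims 18 mm high, a bow handle 44 mm high at each end.
- cake_box: Bystander: loose cardboard cake box with green ribbon, 110 x 110 x 70 mm high, on the robot's right. Origin: centre of its underside. Not listed: a white bowl 50 mm high on the robot's left, its near edge over 0.33 m to that side, and a brass bell 52 mm high beyond the tray.

How it is judged (in metres and radians):
At the end, for the whole second after the job is handed in: The four jars stand upright (within 0.1 rad) and at rest on the coasters, each centre within 12 mm of its coaster's centre, in order of size from the smallest at the green marker's end to the largest at the other end, released (((horizontal distance between green_marker and coaster_a below 0.1 m and horizontal distance between jar_small and coaster_a below 0.012 m and horizontal distance between jar_medium and coaster_b below 0.012 m and horizontal distance between jar_large and coaster_c below 0.012 m and horizontal distance between jar_giant and coaster_d below 0.012 m) or (horizontal distance between green_marker and coaster_d below 0.1 m and horizontal distance between jar_small and coaster_d below 0.012 m and horizontal distance between jar_medium and coaster_c below 0.012 m and horizontal distance between jar_large and coaster_b below 0.012 m and horizontal distance between jar_giant and coaster_a below 0.012 m)) and height (world z) of jar_small between 0.012 and 0.019 m and angle between each of jar_small, jar_medium, jar_large, jar_giant's own z axis and vertical below 0.1 rad and linear speed of each of jar_small, jar_medium, jar_large, jar_giant below 0.02 m/s and height (world z) of jar_medium between 0.012 and 0.019 m and height (world z) of jar_large between 0.012 and 0.019 m and height (world z) of jar_giant between 0.012 and 0.019 m); the robot touches nothing.
It fails at once if the cake box is shifted by more than 15 mm (distance of cake_box from where it was at the start of the episode above 0.015 m).
It fails at once if a jar is tipped over (more than 40 degrees from upright) (angle between any of jar_small, jar_medium, jar_large, jar_giant's own z axis and vertical above 0.7 rad).
It fails at once if a jar is dropped or slammed down (faster than 0.7 m/s with its underside less than 50 mm above the counter) ((height (world z) of jar_small below 0.05 m and linear speed of jar_small above 0.7 m/s) or (height (world z) of jar_medium below 0.05 m and linear speed of jar_medium above 0.7 m/s) or (height (world z) of jar_large below 0.05 m and linear speed of jar_large above 0.7 m/s) or (height (world z) of jar_giant below 0.05 m and linear speed of jar_giant above 0.7 m/s)).
It also fails if it takes over 93 s, if anything falls off the work surface, if the arm or the gripper's body presses on something with over 40 N, if the wrist force passes 120 N, or if a joint passes its speed limit or range.

## Working session

There is one attempt and no reset: what is moved stays moved. The work goes in short steps, Python scripts to look and compute and a tool call to move; the robot and the scene stay as the last step left them, time stands still between calls to the robot, and variables do not carry over. Pictures are saved under pics/ and viewed, at most 14 in all, crops included, and the job is handed in when it is done.

Besides the shell and the picture viewer there is one more tool, called after "Emit:" as name(argument=value, ...), one argument or row to a line, values as JSON. step_arm: Moves the arm, as the interface text tells. Shifts and turns lie within -1 to 1; 1 stands for 150 mm of shift or 60 degrees of turn. Its arguments: {"type":"object","properties":{"targets":{"type":"array"},"jaw":{"type":"number"}},"required":["targets"]}

```bash
mkdir -p pics
python3 - <<'E'
from bench import r,camera
import cv2,numpy as np
s=r.read_state(); print(s['t'],s['tcp_pos'],s['eef_rot'],s['opening'])
for n in('top','scene'):
    c=camera(n); cv2.imwrite(f'pics/{n}0.png',c['img'][:,:,::-1]); print(n,c['intrinsics'],c['eye'],c['rotation'])
    np.savez(f'{n}0.npz',**c)
E
```

```text
0.0 [0.19638431 0.56660951 0.23053326] [[-9.44803141e-01  3.27637812e-01 -6.98624160e-04]
 [ 3.27638425e-01  9.44802527e-01 -1.11725807e-03]
 [ 2.94005881e-04 -1.28448505e-03 -9.99999132e-01]] 0.08518033649469982
top [[472.5576516    0.         252.53958588]
 [  0.         472.5576516  192.53669831]
 [  0.           0.           1.        ]] [ 0.31941293 -0.08588552  1.09729177] [[-3.40552467e-02 -9.75469830e-01  2.17482992e-01]
 [-9.99419632e-01  3.30651569e-02 -8.19107318e-03]
 [ 7.99035505e-04 -2.17635721e-01 -9.76029741e-01]]
scene [[499.31999357   0.         265.13686935]
 [  0.         499.31999357 196.36314281]
 [  0.           0.           1.        ]] [0.90553219 0.41122123 0.94909777] [[-0.80952103  0.48927214 -0.32448185]
 [ 0.58685241  0.65861659 -0.47098666]
 [-0.01673152 -0.57169657 -0.82029451]]
```

View pics/top0.png

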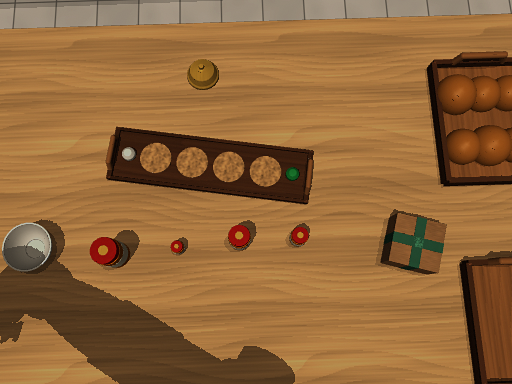

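View pics/scene0.png

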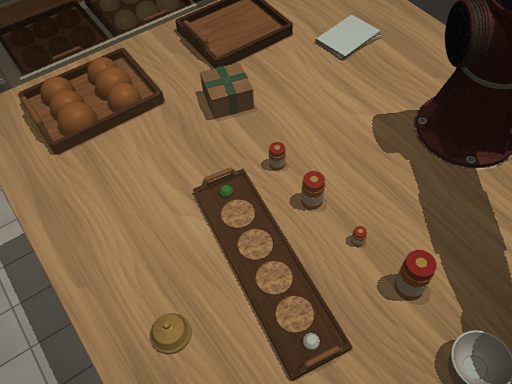

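The top view shows lids at about (105,251) giant, (177,246) small, (239,237) large and (300,236) medium. The coasters are at (155,158) to (265,171), with green at (292,174) on the −y end, so small goes to D and giant to A. The scene view shows the same objects. Next I triangulate the lid dots and coasters.

```bash
cat > h.py <<'E'
import numpy as np,cv2
def rays(c,p):
    d=np.array([(p[0]-c['intrinsics'][0,2])/c['intrinsics'][0,0],(p[1]-c['intrinsics'][1,2])/c['intrinsics'][1,1],1])
    d=c['rotation']@d; return c['eye'],d/np.linalg.norm(d)
def tri(cs,ps):
    A=0;b=0;R=[]
    for c,p in zip(cs,ps):
        o,d=rays(c,p);M=np.eye(3)-np.outer(d,d);A=A+M;b=b+M@o;R.append((M,o))
    x=np.linalg.solve(A,b); return x,max(np.linalg.norm(M@(x-o)) for M,o in R)
def plane(c,p,z):
    o,d=rays(c,p);return o+d*(z-o[2])/d[2]
def blobs(m,lo,hi):
    n,l,s,c=cv2.connectedComponentsWithStats(m.astype(np.uint8));return [(c[i],s[i],l==i) for i in range(1,n) if lo<=s[i,4]<=hi]
def hsv(c): return cv2.cvtColor(c['img'],cv2.COLOR_RGB2HSV).astype(int)
def lids(c):
    h=hsv(c);H,S,V=h[...,0],h[...,1],h[...,2];out=[]
    red=((H<5)|(H>174))&(S>170)&(V>90)
    for cc,s,l in blobs(red,20,6000):
        cn,_=cv2.findContours(l.astype(np.uint8),cv2.RETR_EXTERNAL,cv2.CHAIN_APPROX_NONE)
        f=cv2.drawContours(np.zeros(l.shape,np.uint8),cn,-1,1,-1).astype(bool)
        ho=f&~l
        if ho.sum()<3: continue
        hb=max(blobs(ho,1,9999),key=lambda b:b[1][4]); out.append((hb[0],int(f.sum())))
    return out
def cork(c):
    h=hsv(c);H,S,V=h[...,0],h[...,1],h[...,2]
    h2=np.where((H>5)&(H<25)&(V>115),1,0).astype(np.uint8)
    h2=cv2.morphologyEx(h2,cv2.MORPH_CLOSE,np.ones((3,3)))
    out=[]
    for cc,s,l in blobs(h2,500,2500):
        cn,_=cv2.findContours(l.astype(np.uint8),cv2.RETR_EXTERNAL,cv2.CHAIN_APPROX_NONE)
        e=cv2.fitEllipse(max(cn,key=len)); out.append((np.array(e[0]),e[1],int(s[4])))
    return out
E
python3 - <<'E'
from h import *
t=dict(np.load('top0.npz'));s=dict(np.load('scene0.npz'))
for c in(t,s):
    print([(p.round(1).tolist(),n) for p,n in lids(c)]); print([(p.round(1).tolist(),np.round(a,1).tolist(),n) for p,a,n in cork(c)])
    h=hsv(c);print('green',[(a.round(1).tolist(),b[4]) for a,b,_ in blobs((h[...,0]>45)&(h[...,0]<85)&(h[...,1]>120),20,2000)])
L=lids(t);M=lids(s)
for p,n in L:
    g=[(tri([t,s],[p,q]),m) for q,m in M]; print(n,[(x.round(4).tolist(),round(e,4)) for (x,e),m in g if e<.006])
for p,_,n in cork(t):
    g=[tri([t,s],[p,q]) for q,_,m in cork(s)]; print('cork',plane(t,p,.015).round(4),[(x.round(4).tolist(),round(e,4)) for x,e in g if e<.006])
E
```

```text
[([238.6, 235.1], 353), ([299.9, 234.6], 208), ([102.6, 249.9], 555), ([176.0, 246.0], 102)]
[([479.1, 85.9], [38.2, 73.7], 1951), ([485.8, 137.4], [46.4, 58.6], 1581), ([466.1, 120.7], [19.0, 52.3], 673), ([155.2, 157.5], [28.8, 30.3], 727), ([191.6, 161.8], [29.2, 30.3], 734), ([228.2, 166.4], [29.2, 30.2], 734), ([265.0, 170.9], [29.4, 30.4], 743), ([481.2, 169.4], [14.2, 74.5], 712)]
green [([292.0, 173.5], np.int32(147)), ([415.3, 242.6], np.int32(958))]
[([276.9, 146.8], 132), ([313.7, 178.6], 269), ([359.8, 230.4], 89), ([420.8, 262.2], 612)]
[([498.4, 190.5], [30.0, 138.5], 1864), ([237.6, 213.2], [26.9, 32.8], 734), ([255.0, 243.8], [29.5, 34.0], 831), ([273.8, 277.2], [32.1, 35.4], 939), ([294.5, 313.7], [35.0, 37.2], 1076)]
green []
353 [([0.4521, -0.0608, 0.0844], np.float64(0.0004))]
208 [([0.4511, -0.195, 0.0634], np.float64(0.0005))]
555 [([0.4277, 0.2231, 0.1084], np.float64(0.0004))]
102 [([0.4381, 0.0801, 0.0423], np.float64(0.0001))]
cork [ 0.8115 -0.6638  0.015 ] []
cork [ 0.6776 -0.6616  0.015 ] []
cork [ 0.7216 -0.6196  0.015 ] []
cork [0.6541 0.1342 0.015 ] [([0.6542, 0.1349, 0.0135], np.float64(0.0006))]
cork [0.6403 0.0474 0.015 ] [([0.6402, 0.048, 0.0138], np.float64(0.0006))]
cork [ 0.6262 -0.0394  0.015 ] [([0.6261, -0.0389, 0.0138], np.float64(0.0007))]
cork [ 0.6121 -0.1263  0.015 ] [([0.6121, -0.1259, 0.0135], np.float64(0.0006))]
cork [ 0.5984 -0.6393  0.015 ] []
```

```bash
cat > go.py <<'E'
import sys,numpy as np
from bench import r
from scipy.spatial.transform import Rotation as Ro
a=np.deg2rad(-9.15); y=np.array([np.cos(a),np.sin(a),0]);z=np.array([0,0,-1.]);RT=np.c_[np.cross(y,z),y,z]
s=r.read_state();R=np.array(s['eef_rot']);R0=Ro.from_matrix(R).as_matrix()
print('t',round(s['t'],2),np.round(s['tcp_pos'],4),'J',np.round(s['joint_positions'],0))
rv=Ro.from_matrix(R0.T@RT).as_rotvec(degrees=True)
for g in sys.argv[1:]:
    d=R0.T@(np.array(eval(g))-s['tcp_pos']); print(g,'shift',np.round(d/.15,3),'turn',np.round(rv/60,3))
E
python3 go.py .428,.223,.231 .428,.223,.16
```

```text
t 0.1 [0.1964 0.5666 0.2306] J [58.  6.  6. 90. -0. 78.]
.428,.223,.231 shift [-2.209e+00 -1.659e+00 -1.000e-03] turn [-1.000e-03  1.000e-03  1.334e+00]
.428,.223,.16 shift [-2.209 -1.658  0.472] turn [-1.000e-03  1.000e-03  1.334e+00]
```

Emit:
step_arm(
  targets=[-0.25,-0.19,0,0,0,0.1,-0.5,-0.38,0,0,0,0.22,-0.75,-0.57,0,0,0,0.34,-1,-0.75,0,0,0,0.46,-1,-0.75,0,0,0,0.57,-1,-0.75,0,0,0,0.66,-1,-0.75,0,0,0,0.66],
  jaw=1,
)

```text
t: 0.68
tcp_pos: [0.3022, 0.4104, 0.2311]
eef_rot: [[-0.513, 0.858, -0.0], [0.858, 0.513, -0.0], [0.0, -0.0, -1.0]]
contact_force: [-0.2, 0.2, 0.0]
opening: 0.0853
gripper_force: 0.0
```

```bash
python3 go.py .428,.223,.19
```

```text
t 0.68 [0.3022 0.4104 0.2311] J [ 39. -10. -10.  90.   0.  98.]
.428,.223,.19 shift [-1.503  0.079  0.274] turn [-0.     0.     0.667]
```

Emit:
step_arm(
  targets=[-0.25,0.02,0.05,0,0,0.12,-0.5,0.04,0.1,0,0,0.24,-0.75,0.06,0.15,0,0,0.36,-1,0.08,0.2,0,0,0.48,-1,0.08,0.25,0,0,0.58,-1,0.08,0.27,0,0,0.667,-1,0.08,0.27,0,0,0.667],
)

```text
t: 1.27
tcp_pos: [0.3892, 0.2893, 0.1897]
eef_rot: [[0.153, 0.988, -0.002], [0.988, -0.153, -0.0], [-0.001, -0.002, -1.0]]
contact_force: [-0.6, 0.0, 0.2]
opening: 0.0855
gripper_force: 0.0
```

```bash
python3 go.py .428,.223,.15 .428,.223,.055
```

```text
t 1.27 [0.3892 0.2893 0.1897] J [ 21. -14. -18.  86.   0. 120.]
.428,.223,.15 shift [-0.397  0.324  0.264] turn [-0.002  0.001  0.005]
.428,.223,.055 shift [-0.396  0.325  0.898] turn [-0.002  0.001  0.005]
```

Emit:
step_arm(
  targets=[-0.2,0.16,0.1,-0.002,0.001,0.005,-0.397,0.324,0.2,-0.002,0.001,0.005,-0.397,0.324,0.2,-0.002,0.001,0.005,-0.397,0.324,0.2,-0.002,0.001,0.005],
)

```text
t: 1.6
tcp_pos: [0.4285, 0.2226, 0.1601]
eef_rot: [[0.154, 0.988, 0.001], [0.988, -0.154, 0.0], [0.001, 0.001, -1.0]]
contact_force: [-0.1, 0.3, -0.0]
opening: 0.0855
gripper_force: 0.0
```

```bash
python3 go.py .428,.223,.055
python3 - <<'E'
from bench import camera
import cv2
cv2.imwrite('pics/w1.png',camera('wrist')['img'][:,:,::-1])
E
```

```text
t 1.6 [0.4285 0.2226 0.1601] J [ 12. -15. -22.  83.   0. 111.]
.428,.223,.055 shift [ 0.002 -0.004  0.7  ] turn [ 0.001 -0.001  0.005]
```

View pics/w1.png

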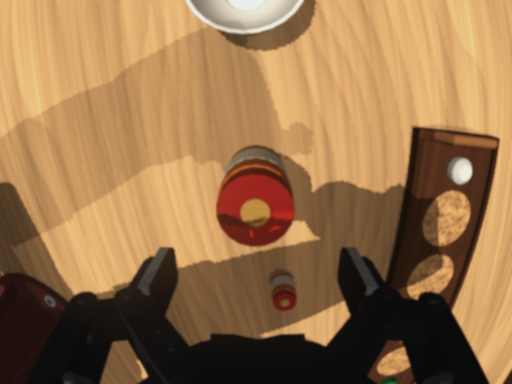

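The giant's lid at (255,210) is centred between the fingertips (about 168 and 348 px), so I descend and grip.

Emit:
step_arm(
  targets=[0,0,0.15,0,0,0.005,0,0,0.3,0,0,0.005,0,0,0.45,0,0,0.005,0,0,0.6,0,0,0.005,0,0,0.7,0,0,0.005,0,0,0.7,0,0,0.005],
)

```text
t: 2.15
tcp_pos: [0.4263, 0.2244, 0.0532]
eef_rot: [[0.157, 0.988, -0.002], [0.988, -0.157, 0.0], [-0.0, -0.002, -1.0]]
contact_force: [-1.0, -0.4, -0.4]
opening: 0.0854
gripper_force: 0.0
```

Emit:
step_arm(
  targets=[0,0,0,0,0,0,0,0,0,0,0,0,0,0,0,0,0,0,0,0,0,0,0,0,0,0,0,0,0,0,0,0,0,0,0,0,0,0,0,0,0,0,0,0,0,0,0,0],
  jaw=0,
)

```text
t: 2.82
tcp_pos: [0.4294, 0.2242, 0.058]
eef_rot: [[0.161, 0.987, 0.004], [0.987, -0.161, 0.002], [0.003, 0.004, -1.0]]
contact_force: [-4.2, 0.9, 6.6]
opening: 0.0583
gripper_force: 63.5
```

Emit:
step_arm(
  targets=[0,0,-0.1,0,0,0,0,0,-0.2,0,0,0,0,0,-0.35,0,0,0,0,0,-0.5,0,0,0,0,0,-0.5,0,0,0,0,0,-0.5,0,0,0],
)

```text
t: 3.32
tcp_pos: [0.4298, 0.2237, 0.1325]
eef_rot: [[0.162, 0.987, 0.006], [0.987, -0.162, 0.002], [0.002, 0.005, -1.0]]
contact_force: [-0.6, -0.1, -4.9]
opening: 0.0588
gripper_force: 65.7
```

```bash
python3 go.py .6542,.1347,.13
cat > lid.py <<'E'
from h import *
from bench import camera
t=camera('top');s=camera('scene')
for p,n in lids(t):
    for q,m in lids(s):
        x,e=tri([t,s],[p,q])
        if e<.004 and -.3<x[1]<.3 and .3<x[0]<.8 and x[2]<.3: print('lid',n,x.round(4),round(e,4))
E
python3 lid.py
```

```text
t 3.32 [0.4298 0.2237 0.1325] J [ 12. -15. -24.  80.   0. 111.]
.6542,.1347,.13 shift [-0.344  1.572  0.025] turn [ 0.005 -0.002 -0.003]
lid 354 [ 0.4521 -0.0609  0.0846] 0.0003
lid 208 [ 0.4511 -0.1949  0.0631] 0.0007
```

Emit:
step_arm(
  targets=[-0.02,0.1,0,0,0,0,-0.07,0.3,0,0,0,0,-0.12,0.5,0,0,0,0,-0.17,0.7,0,0,0,0,-0.21,0.9,0,0,0,0,-0.23,1,0,0,0,0,-0.23,1,0,0,0,0],
)

```text
t: 4.0
tcp_pos: [0.5728, 0.1631, 0.1289]
eef_rot: [[0.164, 0.986, 0.001], [0.986, -0.164, 0.0], [0.0, 0.001, -1.0]]
contact_force: [0.9, -0.9, -3.8]
opening: 0.0584
gripper_force: 66.3
```

Emit:
step_arm(
  targets=[-0.03,0.15,0,0,0,0,-0.06,0.3,0,0,0,0,-0.1,0.45,0,0,0,0,-0.11,0.55,0,0,0,0,-0.11,0.57,0,0,0,0,-0.11,0.57,0,0,0,0,-0.11,0.57,0,0,0,0],
)

```text
t: 4.58
tcp_pos: [0.6514, 0.1352, 0.1302]
eef_rot: [[0.162, 0.987, -0.0], [0.987, -0.162, 0.001], [0.001, -0.0, -1.0]]
contact_force: [0.7, -0.0, -3.1]
opening: 0.0584
gripper_force: 66.6
```

```bash
python3 go.py .6542,.1347,.075
python3 - <<'E'
from bench import camera
import cv2
cv2.imwrite('pics/s2.png',camera('scene')['img'][:,:,::-1])
E
```

```text
t 4.58 [0.6514 0.1352 0.1302] J [  0.  18.   8.  81.   0. 100.]
.6542,.1347,.075 shift [-0.001  0.019  0.368] turn [-0.    -0.001 -0.003]
```

View pics/s2.png

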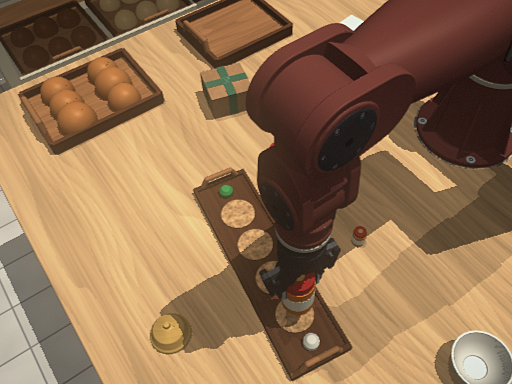

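The giant is held upright over coaster A (about (298,292)). I lower it slowly.

Emit:
step_arm(
  targets=[0,0.02,0.08,0,0,0,0,0.02,0.16,0,0,0,0,0.02,0.24,0,0,0,0,0.02,0.3,0,0,0,0,0.02,0.34,0,0,0,0,0.02,0.36,0,0,0,0,0.02,0.36,0,0,0],
)

```text
t: 5.22
tcp_pos: [0.6552, 0.1343, 0.0761]
eef_rot: [[0.162, 0.987, 0.001], [0.987, -0.162, 0.001], [0.001, 0.001, -1.0]]
contact_force: [0.1, -0.9, -3.4]
opening: 0.0583
gripper_force: 66.6
```

```bash
python3 go.py .6542,.1347,.073
```

```text
t 5.22 [0.6552 0.1343 0.0761] J [  0.  19.   5.  75.   0. 100.]
.6542,.1347,.073 shift [ 0.002 -0.007  0.021] turn [ 0.001 -0.001 -0.003]
```

Emit:
step_arm(
  targets=[0,0,0.01,0,0,0,0,0,0.02,0,0,0,0,0,0.02,0,0,0],
)

```text
t: 5.47
tcp_pos: [0.6561, 0.1343, 0.0746]
eef_rot: [[0.162, 0.987, 0.003], [0.987, -0.162, 0.001], [0.001, 0.003, -1.0]]
contact_force: [0.6, 0.4, -3.3]
opening: 0.0579
gripper_force: 66.6
```

Emit:
step_arm(
  targets=[0,0,0.01,0,0,0,0,0,0.02,0,0,0,0,0,0.02,0,0,0],
)

```text
t: 5.72
tcp_pos: [0.6563, 0.1344, 0.0731]
eef_rot: [[0.162, 0.987, 0.004], [0.987, -0.162, 0.001], [0.001, 0.004, -1.0]]
contact_force: [-4.1, -0.2, 7.5]
opening: 0.0586
gripper_force: 67.5
```

Emit:
step_arm(
  targets=[0,0,0,0,0,0,0,0,0,0,0,0,0,0,0,0,0,0,0,0,0,0,0,0,0,0,0,0,0,0,0,0,0,0,0,0,0,0,0,0,0,0],
  jaw=1,
)

```text
t: 6.3
tcp_pos: [0.6558, 0.1343, 0.0712]
eef_rot: [[0.162, 0.987, 0.002], [0.987, -0.162, 0.001], [0.001, 0.002, -1.0]]
contact_force: [-0.2, 0.5, -0.1]
opening: 0.0852
gripper_force: 0.0
```

Emit:
step_arm(
  targets=[0,0,-0.1,0,0,0,0,0,-0.25,0,0,0,0,0,-0.45,0,0,0,0,0,-0.65,0,0,0,0,0,-0.8,0,0,0,0,0,-0.8,0,0,0],
)

```text
t: 6.8
tcp_pos: [0.6578, 0.1342, 0.1976]
eef_rot: [[0.162, 0.987, 0.01], [0.987, -0.162, 0.001], [0.003, 0.01, -1.0]]
contact_force: [0.4, -0.0, 0.6]
opening: 0.0853
gripper_force: 0.0
```

```bash
python3 go.py .452,-.061,.19
```

```text
t 6.8 [0.6578 0.1342 0.1976] J [  0.  18.  15.  87.   0. 100.]
.452,-.061,.19 shift [-1.507 -1.143  0.035] turn [ 0.01  -0.002 -0.003]
```

Emit:
step_arm(
  targets=[-0.1,-0.1,0,0,0,0,-0.3,-0.23,0,0,0,0,-0.5,-0.38,0,0,0,0,-0.7,-0.53,0,0,0,0,-0.85,-0.7,0,0,0,0,-0.95,-0.8,0,0,0,0,-0.95,-0.8,0,0,0,0],
)

```text
t: 7.38
tcp_pos: [0.5116, 0.0114, 0.1907]
eef_rot: [[0.164, 0.986, 0.002], [0.986, -0.164, 0.0], [0.0, 0.001, -1.0]]
contact_force: [-0.0, -0.5, -0.2]
opening: 0.0857
gripper_force: 0.0
```

Emit:
step_arm(
  targets=[-0.15,-0.1,0,0,0,0,-0.35,-0.2,0.1,0,0,0,-0.5,-0.3,0.2,0,0,0,-0.55,-0.34,0.3,0,0,0,-0.55,-0.34,0.33,0,0,0,-0.55,-0.34,0.33,0,0,0,-0.55,-0.34,0.33,0,0,0],
)

```text
t: 7.97
tcp_pos: [0.451, -0.0596, 0.1416]
eef_rot: [[0.162, 0.987, 0.003], [0.987, -0.162, 0.001], [0.001, 0.003, -1.0]]
contact_force: [-0.0, 0.3, 0.4]
opening: 0.0854
gripper_force: 0.0
```

```bash
python3 go.py .452,-.061,.035;python3 lid.py
```

```text
t 7.97 [ 0.451  -0.0596  0.1416] J [-24. -20. -28.  82.   0.  75.]
.452,-.061,.035 shift [-0.009  0.006  0.71 ] turn [ 0.002 -0.001 -0.003]
lid 512 [0.6545 0.1333 0.1237] 0.0005
lid 777 [ 0.5561 -0.0535  0.2686] 0.0005
lid 38 [ 0.5286 -0.0895  0.2154] 0.001
lid 209 [ 0.4512 -0.1951  0.0628] 0.0005
```

The giant stands at (0.6545, 0.1333), about 1.5 mm from the centre of A. Next is the large jar.

Emit:
step_arm(
  targets=[-0.01,0,0.15,0,0,0,-0.01,0,0.3,0,0,0,-0.01,0,0.45,0,0,0,-0.01,0,0.6,0,0,0,-0.01,0,0.69,0,0,0,-0.01,0,0.69,0,0,0,-0.01,0,0.69,0,0,0],
)

```text
t: 8.65
tcp_pos: [0.4506, -0.0609, 0.038]
eef_rot: [[0.161, 0.987, 0.002], [0.987, -0.161, 0.001], [0.001, 0.002, -1.0]]
contact_force: [-0.5, -0.7, -0.3]
opening: 0.086
gripper_force: 0.0
```

Emit:
step_arm(
  targets=[0,0,0,0,0,0,0,0,0,0,0,0,0,0,0,0,0,0,0,0,0,0,0,0,0,0,0,0,0,0,0,0,0,0,0,0,0,0,0,0,0,0,0,0,0,0,0,0],
  jaw=0,
)

```text
t: 9.32
tcp_pos: [0.4514, -0.0618, 0.0393]
eef_rot: [[0.162, 0.987, 0.005], [0.987, -0.162, -0.0], [0.001, 0.005, -1.0]]
contact_force: [-0.0, 1.2, 6.4]
opening: 0.0486
gripper_force: 61.4
```

Emit:
step_arm(
  targets=[0,0,-0.1,0,0,0,0,0,-0.2,0,0,0,0,0,-0.35,0,0,0,0,0,-0.5,0,0,0,0,0,-0.5,0,0,0,0,0,-0.5,0,0,0],
)

```text
t: 9.82
tcp_pos: [0.4512, -0.0619, 0.1139]
eef_rot: [[0.162, 0.987, 0.005], [0.987, -0.162, -0.0], [0.0, 0.005, -1.0]]
contact_force: [0.2, -0.4, -4.3]
opening: 0.0485
gripper_force: 63.2
```

```bash
python3 go.py .6402,.0477,.11
```

```text
t 9.82 [ 0.4512 -0.0619  0.1139] J [-24. -20. -31.  79.   0.  75.]
.6402,.0477,.11 shift [0.926 1.125 0.032] turn [ 0.005 -0.    -0.003]
```

Emit:
step_arm(
  targets=[0.08,0.1,0,0,0,0,0.22,0.28,0,0,0,0,0.38,0.46,0,0,0,0,0.52,0.64,0,0,0,0,0.68,0.82,0,0,0,0,0.8,0.96,0,0,0,0,0.87,1,0,0,0,0,0.91,1,0,0,0,0,0.92,1,0,0,0,0,0.92,1,0,0,0,0],
)

```text
t: 10.65
tcp_pos: [0.6195, 0.0505, 0.1121]
eef_rot: [[0.162, 0.987, 0.0], [0.987, -0.162, 0.001], [0.001, 0.0, -1.0]]
contact_force: [0.3, -0.7, -2.6]
opening: 0.0484
gripper_force: 63.5
```

```bash
python3 go.py .6402,.0477,.054
```

```text
t 10.65 [0.6195 0.0505 0.1121] J [-7. 10. -2. 78.  0. 92.]
.6402,.0477,.054 shift [0.003 0.139 0.388] turn [ 0.    -0.001 -0.003]
```

Emit:
step_arm(
  targets=[0,0.07,0,0,0,0,0,0.135,0,0,0,0,0,0.135,0.08,0,0,0,0,0.135,0.16,0,0,0,0,0.135,0.24,0,0,0,0,0.135,0.31,0,0,0,0,0.135,0.35,0,0,0,0,0.135,0.37,0,0,0,0,0.135,0.37,0,0,0],
)

```text
t: 11.4
tcp_pos: [0.64, 0.0472, 0.0566]
eef_rot: [[0.162, 0.987, 0.001], [0.987, -0.162, 0.001], [0.001, 0.001, -1.0]]
contact_force: [0.7, 0.3, -2.3]
opening: 0.0488
gripper_force: 63.6
```

```bash
python3 go.py .6402,.0477,.054
```

```text
t 11.4 [0.64   0.0472 0.0566] J [-7. 15. -2. 72.  0. 92.]
.6402,.0477,.054 shift [0.003 0.001 0.017] turn [ 0.001 -0.001 -0.003]
```

Emit:
step_arm(
  targets=[0,0,0.01,0,0,0,0,0,0.02,0,0,0,0,0,0.02,0,0,0],
)

```text
t: 11.65
tcp_pos: [0.641, 0.0471, 0.055]
eef_rot: [[0.162, 0.987, 0.003], [0.987, -0.162, 0.001], [0.001, 0.003, -1.0]]
contact_force: [-0.7, 0.7, -3.1]
opening: 0.0482
gripper_force: 63.6
```

Emit:
step_arm(
  targets=[0,0,0.01,0,0,0,0,0,0.01,0,0,0],
)

```text
t: 11.82
tcp_pos: [0.6413, 0.0471, 0.0543]
eef_rot: [[0.162, 0.987, 0.004], [0.987, -0.162, 0.001], [0.001, 0.003, -1.0]]
contact_force: [-2.1, 1.0, 3.1]
opening: 0.0485
gripper_force: 64.0
```

Contact felt, so I release, rise, and move to the medium jar.

Emit:
step_arm(
  targets=[0,0,0,0,0,0,0,0,0,0,0,0,0,0,0,0,0,0,0,0,0,0,0,0,0,0,0,0,0,0,0,0,0,0,0,0,0,0,0,0,0,0],
  jaw=1,
)

```text
t: 12.4
tcp_pos: [0.6407, 0.0471, 0.0531]
eef_rot: [[0.162, 0.987, 0.002], [0.987, -0.162, 0.001], [0.001, 0.002, -1.0]]
contact_force: [-0.3, -0.5, -0.4]
opening: 0.0849
gripper_force: 0.0
```

Emit:
step_arm(
  targets=[0,0,-0.1,0,0,0,0,0,-0.25,0,0,0,0,0,-0.45,0,0,0,0,0,-0.65,0,0,0,0,0,-0.7,0,0,0,0,0,-0.7,0,0,0],
)

```text
t: 12.9
tcp_pos: [0.6423, 0.0468, 0.1617]
eef_rot: [[0.162, 0.987, 0.008], [0.987, -0.162, 0.0], [0.001, 0.008, -1.0]]
contact_force: [0.6, -1.0, -1.0]
opening: 0.0855
gripper_force: 0.0
```

```bash
python3 go.py .4511,-.195,.12
```

```text
t 12.9 [0.6423 0.0468 0.1617] J [-7. 13.  6. 83.  0. 92.]
.4511,-.195,.12 shift [-1.798 -0.998  0.268] turn [ 0.007 -0.001 -0.003]
```

Emit:
step_arm(
  targets=[-0.1,-0.06,0,0,0,0,-0.3,-0.17,0,0,0,0,-0.5,-0.28,0,0,0,0,-0.7,-0.39,0,0,0,0,-0.9,-0.5,0,0,0,0,-0.9,-0.5,0,0,0,0,-0.9,-0.5,0,0,0,0],
)

```text
t: 13.48
tcp_pos: [0.5434, -0.075, 0.1564]
eef_rot: [[0.165, 0.986, 0.001], [0.986, -0.165, 0.001], [0.002, 0.001, -1.0]]
contact_force: [1.2, 0.3, -0.4]
opening: 0.0855
gripper_force: 0.0
```

Emit:
step_arm(
  targets=[-0.15,-0.08,0,0,0,0,-0.35,-0.19,0,0,0,0,-0.55,-0.3,0,0,0,0,-0.75,-0.4,0,0,0,0,-0.88,-0.48,0.1,0,0,0,-0.9,-0.5,0.2,0,0,0,-0.9,-0.5,0.2,0,0,0,-0.9,-0.5,0.2,0,0,0],
)

```text
t: 14.15
tcp_pos: [0.4485, -0.1941, 0.1265]
eef_rot: [[0.162, 0.987, 0.001], [0.987, -0.162, 0.002], [0.003, 0.0, -1.0]]
contact_force: [0.5, 0.3, -1.0]
opening: 0.0854
gripper_force: 0.0
```

```bash
python3 go.py .4511,-.195,.022;python3 lid.py
```

```text
t 14.15 [ 0.4485 -0.1941  0.1265] J [-39. -13. -24.  80.   0.  60.]
.4511,-.195,.022 shift [-0.005  0.018  0.697] turn [ 0.    -0.002 -0.003]
lid 513 [0.6545 0.1332 0.1238] 0.0004
lid 335 [0.6419 0.0476 0.0989] 0.0002
lid 102 [0.4381 0.0801 0.0423] 0.0001
```

The large jar stands within 2 mm of the centre of B. Now I grip the medium jar.

Emit:
step_arm(
  targets=[0,0.015,0.15,0,0,0,0,0.015,0.3,0,0,0,0,0.015,0.45,0,0,0,0,0.015,0.6,0,0,0,0,0.015,0.68,0,0,0,0,0.015,0.68,0,0,0,0,0.015,0.68,0,0,0],
)

```text
t: 14.83
tcp_pos: [0.4516, -0.1949, 0.0261]
eef_rot: [[0.161, 0.987, 0.002], [0.987, -0.161, 0.001], [0.001, 0.002, -1.0]]
contact_force: [-0.1, 0.1, 0.6]
opening: 0.0853
gripper_force: 0.0
```

Emit:
step_arm(
  targets=[0,0,0,0,0,0,0,0,0,0,0,0,0,0,0,0,0,0,0,0,0,0,0,0,0,0,0,0,0,0,0,0,0,0,0,0,0,0,0,0,0,0,0,0,0,0,0,0,0,0,0,0,0,0],
  jaw=0,
)

```text
t: 15.58
tcp_pos: [0.4518, -0.1959, 0.0268]
eef_rot: [[0.162, 0.987, 0.004], [0.987, -0.162, -0.0], [0.0, 0.004, -1.0]]
contact_force: [-0.5, 1.5, 6.7]
opening: 0.0382
gripper_force: 59.9
```

Emit:
step_arm(
  targets=[0,0,-0.1,0,0,0,0,0,-0.2,0,0,0,0,0,-0.35,0,0,0,0,0,-0.5,0,0,0,0,0,-0.5,0,0,0,0,0,-0.5,0,0,0],
)

```text
t: 16.08
tcp_pos: [0.4518, -0.1961, 0.1019]
eef_rot: [[0.162, 0.987, 0.004], [0.987, -0.162, -0.001], [-0.0, 0.005, -1.0]]
contact_force: [-0.6, -0.6, -2.6]
opening: 0.038
gripper_force: 60.6
```

```bash
python3 go.py .6262,-.0391,.095
```

```text
t 16.08 [ 0.4518 -0.1961  0.1019] J [-39. -13. -26.  77.   0.  61.]
.6262,-.0391,.095 shift [1.222 0.977 0.05 ] turn [ 0.004  0.    -0.003]
```

Emit:
step_arm(
  targets=[0.1,0.08,0,0,0,0,0.25,0.2,0,0,0,0,0.45,0.36,0,0,0,0,0.62,0.5,0,0,0,0,0.8,0.65,0,0,0,0,0.92,0.78,0,0,0,0,0.99,0.88,0,0,0,0,1,0.9,0,0,0,0,1,0.9,0,0,0,0],
)

```text
t: 16.83
tcp_pos: [0.6083, -0.0685, 0.0992]
eef_rot: [[0.161, 0.987, 0.0], [0.987, -0.161, 0.001], [0.001, -0.0, -1.0]]
contact_force: [-0.4, 0.8, -1.8]
opening: 0.038
gripper_force: 60.7
```

```bash
python3 go.py .6262,-.0391,.042
```

```text
t 16.83 [ 0.6083 -0.0685  0.0992] J [-19.   9.  -5.  76.   0.  81.]
.6262,-.0391,.042 shift [0.212 0.086 0.382] turn [-0.    -0.001 -0.002]
```

Emit:
step_arm(
  targets=[0.1,0.04,0,0,0,0,0.2,0.08,0,0,0,0,0.21,0.08,0.08,0,0,0,0.21,0.08,0.16,0,0,0,0.21,0.08,0.24,0,0,0,0.21,0.08,0.31,0,0,0,0.21,0.08,0.35,0,0,0,0.21,0.08,0.365,0,0,0,0.21,0.08,0.365,0,0,0],
)

```text
t: 17.58
tcp_pos: [0.625, -0.0404, 0.0454]
eef_rot: [[0.163, 0.987, 0.001], [0.987, -0.163, 0.001], [0.001, 0.001, -1.0]]
contact_force: [-0.1, 0.5, -1.1]
opening: 0.0381
gripper_force: 60.8
```

Emit:
step_arm(
  targets=[0,0,0.01,0,0,0,0,0,0.02,0,0,0,0,0,0.02,0,0,0],
)

```text
t: 17.83
tcp_pos: [0.6259, -0.0402, 0.0436]
eef_rot: [[0.162, 0.987, 0.003], [0.987, -0.162, 0.001], [0.001, 0.003, -1.0]]
contact_force: [-0.5, 0.4, -2.0]
opening: 0.038
gripper_force: 60.8
```

Emit:
step_arm(
  targets=[0,0,0.01,0,0,0,0,0,0.015,0,0,0,0,0,0.015,0,0,0],
)

```text
t: 18.08
tcp_pos: [0.6261, -0.0401, 0.0419]
eef_rot: [[0.162, 0.987, 0.003], [0.987, -0.162, 0.0], [0.001, 0.003, -1.0]]
contact_force: [-0.7, 0.4, 4.4]
opening: 0.0379
gripper_force: 61.5
```

Emit:
step_arm(
  targets=[0,0,0,0,0,0,0,0,0,0,0,0,0,0,0,0,0,0,0,0,0,0,0,0,0,0,0,0,0,0,0,0,0,0,0,0,0,0,0,0,0,0],
  jaw=1,
)

```text
t: 18.67
tcp_pos: [0.6257, -0.0401, 0.041]
eef_rot: [[0.162, 0.987, 0.002], [0.987, -0.162, 0.001], [0.001, 0.002, -1.0]]
contact_force: [0.1, 0.7, 0.5]
opening: 0.0855
gripper_force: 0.0
```

Emit:
step_arm(
  targets=[0,0,-0.1,0,0,0,0,0,-0.25,0,0,0,0,0,-0.45,0,0,0,0,0,-0.65,0,0,0,0,0,-0.7,0,0,0,0,0,-0.7,0,0,0],
)

```text
t: 19.17
tcp_pos: [0.6272, -0.0407, 0.1495]
eef_rot: [[0.162, 0.987, 0.007], [0.987, -0.162, -0.001], [0.001, 0.007, -1.0]]
contact_force: [-0.3, 0.7, 0.5]
opening: 0.0851
gripper_force: 0.0
```

```bash
python3 go.py .4381,.0801,.11
```

```text
t 19.17 [ 0.6272 -0.0407  0.1495] J [-16.  10.   2.  81.   0.  84.]
.4381,.0801,.11 shift [ 0.59  -1.377  0.253] turn [ 0.007 -0.001 -0.003]
```

Emit:
step_arm(
  targets=[0.03,-0.1,0,0,0,0,0.1,-0.3,0,0,0,0,0.2,-0.5,0,0,0,0,0.29,-0.7,0,0,0,0,0.4,-0.9,0,0,0,0,0.45,-1,0,0,0,0,0.5,-1,0,0,0,0,0.5,-1,0,0,0,0],
)

```text
t: 19.83
tcp_pos: [0.489, 0.0593, 0.1448]
eef_rot: [[0.161, 0.987, 0.002], [0.987, -0.161, 0.001], [0.001, 0.001, -1.0]]
contact_force: [0.1, -0.6, 0.4]
opening: 0.0855
gripper_force: 0.0
```

Emit:
step_arm(
  targets=[0.03,-0.1,0,0,0,0,0.07,-0.25,0.03,0,0,0,0.09,-0.34,0.1,0,0,0,0.09,-0.36,0.2,0,0,0,0.09,-0.36,0.25,0,0,0,0.09,-0.36,0.25,0,0,0,0.09,-0.36,0.25,0,0,0],
)

```text
t: 20.42
tcp_pos: [0.4389, 0.0799, 0.1078]
eef_rot: [[0.163, 0.987, 0.001], [0.987, -0.163, 0.001], [0.001, 0.001, -1.0]]
contact_force: [0.2, 0.1, -0.2]
opening: 0.0855
gripper_force: 0.0
```

```bash
python3 go.py .4381,.0801,.01;python3 lid.py
```

```text
t 20.42 [0.4389 0.0799 0.1078] J [ -7. -21. -32.  79.   0.  93.]
.4381,.0801,.01 shift [ 0.    -0.006  0.652] turn [ 0.001 -0.001 -0.004]
lid 513 [0.6545 0.1333 0.1237] 0.0005
lid 334 [0.6419 0.0476 0.099 ] 0.0001
```

Emit:
step_arm(
  targets=[0,0,0.15,0,0,0,0,0,0.3,0,0,0,0,0,0.45,0,0,0,0,0,0.57,0,0,0,0,0,0.63,0,0,0,0,0,0.63,0,0,0,0,0,0.63,0,0,0],
)

```text
t: 21.1
tcp_pos: [0.4392, 0.0802, 0.0144]
eef_rot: [[0.163, 0.987, 0.003], [0.987, -0.163, 0.001], [0.001, 0.002, -1.0]]
contact_force: [0.6, 0.7, 0.4]
opening: 0.0855
gripper_force: 0.0
```

Emit:
step_arm(
  targets=[0,0,0,0,0,0,0,0,0,0,0,0,0,0,0,0,0,0,0,0,0,0,0,0,0,0,0,0,0,0,0,0,0,0,0,0,0,0,0,0,0,0,0,0,0,0,0,0,0,0,0,0,0,0],
  jaw=0,
)

```text
t: 21.85
tcp_pos: [0.4394, 0.0803, 0.0146]
eef_rot: [[0.162, 0.987, 0.004], [0.987, -0.162, 0.001], [0.001, 0.003, -1.0]]
contact_force: [-1.4, -0.0, 5.4]
opening: 0.0281
gripper_force: 59.0
```

Emit:
step_arm(
  targets=[0,0,-0.1,0,0,0,0,0,-0.25,0,0,0,0,0,-0.45,0,0,0,0,0,-0.65,0,0,0,0,0,-0.7,0,0,0,0,0,-0.7,0,0,0],
)

```text
t: 22.35
tcp_pos: [0.4403, 0.0801, 0.1214]
eef_rot: [[0.162, 0.987, 0.007], [0.987, -0.162, 0.0], [0.001, 0.007, -1.0]]
contact_force: [-0.1, 0.4, -0.3]
opening: 0.028
gripper_force: 59.2
```

```bash
python3 go.py .6121,-.126,.11
```

```text
t 22.35 [0.4403 0.0801 0.1214] J [ -7. -22. -31.  80.   0.  93.]
.6121,-.126,.11 shift [-1.17   1.353  0.084] turn [ 0.006 -0.001 -0.003]
```

Emit:
step_arm(
  targets=[-0.1,0.06,0,0,0,0,-0.27,0.17,0,0,0,0,-0.45,0.28,0,0,0,0,-0.63,0.4,0,0,0,0,-0.8,0.52,0,0,0,0,-0.94,0.65,0,0,0,0,-1,0.75,0,0,0,0,-1,0.8,0,0,0,0,-1,0.8,0,0,0,0],
)

```text
t: 23.1
tcp_pos: [0.5327, -0.0874, 0.1171]
eef_rot: [[0.163, 0.987, 0.0], [0.987, -0.163, 0.002], [0.002, 0.0, -1.0]]
contact_force: [0.8, 1.1, -0.6]
opening: 0.0278
gripper_force: 59.2
```

Emit:
step_arm(
  targets=[-0.05,0.15,0,0,0,0,-0.1,0.3,0,0,0,0,-0.16,0.45,0,0,0,0,-0.17,0.54,0,0,0,0,-0.17,0.55,0,0,0,0,-0.17,0.55,0,0,0,0,-0.17,0.55,0,0,0,0],
)

```text
t: 23.68
tcp_pos: [0.6088, -0.1245, 0.1185]
eef_rot: [[0.161, 0.987, 0.001], [0.987, -0.161, 0.001], [0.002, 0.001, -1.0]]
contact_force: [-1.0, 0.7, -0.6]
opening: 0.0275
gripper_force: 59.3
```

```bash
python3 go.py .6121,-.126,.03
```

```text
t 23.68 [ 0.6088 -0.1245  0.1185] J [-24.  10.  -2.  78.   0.  76.]
.6121,-.126,.03 shift [-0.007  0.023  0.59 ] turn [ 0.001 -0.002 -0.002]
```

Emit:
step_arm(
  targets=[-0.007,0.015,0.1,0,0,0,-0.007,0.015,0.22,0,0,0,-0.007,0.015,0.34,0,0,0,-0.007,0.015,0.44,0,0,0,-0.007,0.015,0.52,0,0,0,-0.007,0.015,0.56,0,0,0,-0.007,0.015,0.57,0,0,0,-0.007,0.015,0.57,0,0,0],
)

```text
t: 24.35
tcp_pos: [0.6119, -0.1269, 0.0336]
eef_rot: [[0.162, 0.987, 0.002], [0.987, -0.162, 0.001], [0.001, 0.002, -1.0]]
contact_force: [-0.7, 0.5, -0.8]
opening: 0.0277
gripper_force: 59.3
```

Emit:
step_arm(
  targets=[0,0,0.01,0,0,0,0,0,0.02,0,0,0,0,0,0.02,0,0,0],
)

```text
t: 24.6
tcp_pos: [0.6125, -0.1272, 0.0309]
eef_rot: [[0.162, 0.987, 0.003], [0.987, -0.162, 0.0], [0.001, 0.003, -1.0]]
contact_force: [0.3, 0.5, 0.1]
opening: 0.0281
gripper_force: 59.3
```

Emit:
step_arm(
  targets=[0,0,0.008,0,0,0,0,0,0.012,0,0,0,0,0,0.012,0,0,0],
)

```text
t: 24.85
tcp_pos: [0.6125, -0.1273, 0.0296]
eef_rot: [[0.162, 0.987, 0.003], [0.987, -0.162, 0.0], [0.001, 0.003, -1.0]]
contact_force: [-0.7, 0.5, 5.5]
opening: 0.0279
gripper_force: 60.0
```

Contact felt, so I release, rise and back off toward −y to check.

Emit:
step_arm(
  targets=[0,0,0,0,0,0,0,0,0,0,0,0,0,0,0,0,0,0,0,0,0,0,0,0,0,0,0,0,0,0,0,0,0,0,0,0,0,0,0,0,0,0],
  jaw=0.8,
)

```text
t: 25.43
tcp_pos: [0.6121, -0.1271, 0.0286]
eef_rot: [[0.162, 0.987, 0.002], [0.987, -0.162, 0.001], [0.001, 0.002, -1.0]]
contact_force: [1.0, 0.7, 0.3]
opening: 0.0684
gripper_force: 0.0
```

Emit:
step_arm(
  targets=[0,0,-0.1,0,0,0,0,0,-0.25,0,0,0,0,0,-0.45,0,0,0,0,0,-0.65,0,0,0,0,0,-0.85,0,0,0,0,0,-1,0,0,0,0,0,-1,0,0,0],
)

```text
t: 26.02
tcp_pos: [0.614, -0.1282, 0.1848]
eef_rot: [[0.162, 0.987, 0.01], [0.987, -0.162, -0.002], [-0.001, 0.01, -1.0]]
contact_force: [-0.1, 0.2, 0.8]
opening: 0.0684
gripper_force: 0.0
```

Emit:
step_arm(
  targets=[-0.1,-0.1,0,0,0,0,-0.3,-0.3,0,0,0,0,-0.5,-0.5,0,0,0,0,-0.7,-0.7,0,0,0,0,-0.85,-0.85,0,0,0,0,-0.85,-0.85,0,0,0,0,-0.85,-0.85,0,0,0,0,-0.85,-0.85,0,0,0,0],
)

```text
t: 26.68
tcp_pos: [0.4654, -0.2323, 0.1781]
eef_rot: [[0.163, 0.987, 0.003], [0.987, -0.163, 0.001], [0.001, 0.002, -1.0]]
contact_force: [0.7, 0.6, -0.9]
opening: 0.0681
gripper_force: 0.0
```

```bash
python3 lid.py
python3 - <<'E'
from bench import camera
import cv2
cv2.imwrite('pics/s3.png',camera('scene')['img'][:,:,::-1])
E
```

```text
lid 514 [0.6545 0.1333 0.1237] 0.0005
lid 335 [0.6419 0.0476 0.0989] 0.0002
lid 195 [ 0.6264 -0.0401  0.0772] 0.0005
lid 98 [ 0.6128 -0.1276  0.0572] 0.0002
```

View pics/s3.png

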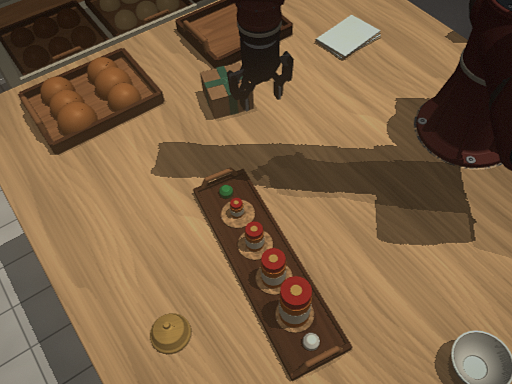

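All four jars stand upright in size order, from small at (236,207) by green to giant at (296,305) by white. Each is within 2 mm of its coaster's centre at the right height, and the gripper is clear of everything.

```bash
python3 -c "
from bench import r
print(r.sign_off())"
```

```text
the job is handed in; nothing more can be done
None
```

The job is handed in: all four jars stand upright in size order, smallest by the green marker, each measured within about 2 mm of its coaster's centre; the cake box was never touched, and it took about 27 s of the 93 s allowed.

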